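Pack the last sample canister into the transport case

ROBOT

A 6-joint arm with a two-finger parallel gripper is mounted at the origin on the work surface. World frame = base frame: x ahead of the robot, y to its left, z up, the work surface at z = 0. Lengths are in m, angles in rad, forces in N, time in s.
With the tool pointing down it reaches from about 0.275 to 0.825 m from the base axis. Payload 4.9 kg.
Tool frame: the origin (TCP) lies midway between the tips of the shut fingers; the grasp point (between the pads) lies 19 mm behind it; y points along the fingers, x is the direction in which the jaws open and shut, and the axes are right-handed (so a half turn about y gives the same grasp; the last joint's range is limited). The gripper opens to 85 mm and grips with 20 to 120 N. Pads are 22 mm wide; open, the fingers measure 114 mm over their backs; the gripper's body (76 mm by 85 mm) begins 54 mm behind the grasp point. The pads swing forward as they close: fully open they stand 13 mm farther back than shut.
Start: joints at [-1.431, 0.326, -0.193, 1.052, 0, 1.437], TCP at [0.149, -0.53, 0.231] pointing down, gripper open.
Joint ranges: [-2.65, 2.65], [-0.97, 1.79], [-1.3, 1.35], [-1.93, 2.1], [-1.47, 1.37], [-3.14, 3.14]. Speed limits (rad/s): [2.57, 2.57, 3.14, 3.14, 3.14, 3.14].

INTERFACE

Orientations are given as a 3x3 rotation matrix whose columns are the frame's x, y, z axes.
In Python, from station import r gives the robot as it stands.
- The arm moves only by the shell command python3 -m creep 'ROWS' [FORCE]. ROWS is JSON, a list of rows, each a list of 3 entries, a list of its own where there are three numbers: the shift along the tool's x, y, z in cm, then the turn, a rotation vector about the tool's x, y, z in rad, then the closure, from 0 (fully open) to 1 (shut). A call has 1 to 8 rows; each row shifts and turns the commanded pose from where the row before left it, along the tool's axes as they then stand; what a row does not reach is not made up. A row lasts 1/12 s, in which the tool goes at most 41.7 mm and 7.16 degrees, less where a joint would pass 70% of its speed; a pose out of reach is approached as far as the arm can. A call is refused whole if a number of a shift passes 4.17 or a number of a turn 0.125, either way. A call with a gripper value outside its range is refused whole. The fingers move at their own pace and stop on an object; FORCE is the grip in N (left out, the last holds). Time passes only in rows, so rows that do not move let the fingers close. It gives the time, the measured TCP pose, the force and the opening at its end, in the units of the state.
- r.sense(): the state, without advancing time (a new reading comes with each control period).
- r.get_image(name): name is "scene" or "top" or "wrist"; returns a dict with "color" (420x560x3 uint8, red, green, blue), "camera_matrix" (3x3 intrinsics, pixels), "R" (3x3) and "t" (3): a world point X has camera coordinates R X + t; the wrist camera has in their place "hand_eye" (4x4, takes a point from camera to tool coordinates, whose origin is the TCP and whose axes are the tool frame's). Camera axes: x right, y down, z forward; pixel columns grow to the right and rows downward; lengths in m; the calibration is good to about 2 mm. A picture is of the moment at which its call begins: read the wrist's pose just before it. There is no depth.
- r.hand_in(): hands the job in, once; it reports no verdict.
The state is a dict: "time_s": time; "q": joint angles; "qvel": joint speeds; "effort": joint torques, N m; "tcp_pos": TCP position; "tcp_rot": TCP orientation; "wrist_force": force on the tool from outside, world axes, zero at the start; "wrist_torque": the same for the moment, N m; "opening": finger opening in m.
Only numpy, scipy, OpenCV 4.12 (cv2) and the standard library are available. Lean on these libraries where they do the work, as an engineer would, in place of code of your own. Each camera call takes 0.05 s, during which the arm holds its last target.

TASK

Finish packing the blood samples for the courier: take the white transport canister with the lilac cap from the table to the one free bore of the blue case. The bore is a close fit on the canister's square-edged foot, so start it leaning over by some 15 degrees with the low edge of the foot inside the mouth, then straighten it and slide it down, without dropping or forcing it, until it stands fully home. Let go of it and shut the case's lid completely, leaving the packed canisters and the other things on the table where they are.

Things in the scene. Friction and masses are not known exactly. Their poses are not given: they have to be found in the camera images.
- canister_mid (a point): the canister to pack: upright white plastic cylinder 36 mm in diameter and 130 mm tall in all, with a flat, square-edged foot; its top 28 mm is a ribbed lilac screw cap 40 mm in diameter, the place to grip it. About 0.11 kg. This point is its centre, 65 mm above the foot and below the top; z is its axis, pointing to the cap.
- canister_foot (a point): centre of the canister's flat foot (130 mm below the top of the cap), same axes as canister_mid
- case: blue insulated transport case, fixed to the table, open on top: 280 mm long (its x), 170 mm wide (its y), 150 mm high to the rim, walls 12 mm thick; origin at the centre of its underside, z up. A white insert inside, its flat top 125 mm up, has four bores in a row on the case's x axis, at x = -84, -28, 28 and 84 mm. The lid is hinged along the +y long edge of the rim.
- bore (a point): centre of the mouth of the one free bore (a different one each time; the other three hold red-capped canisters), level with the insert's top, 125 mm above the table. The bore is round, 37.5 mm in diameter, upright, square-edged. Axes as the case's, z up along the bore.
- seat (a point): centre of the bottom of the free bore, on the 3 mm absorbent pad there, 82 mm below the mouth: the canister's foot rests here when fully home, and 48 mm of the canister then stand above the insert
- packed_a_mid (a point): centre of a red-capped canister of the same size and shape already standing in another bore; leave it there
- packed_b_mid (a point): as packed_a_mid, a second one
- packed_c_mid (a point): as packed_a_mid, a third one
- lid (a joint): angle of the case's lid, rad: 0 = shut, 1.57 = upright, 1.85 = stop, leaning away from the case. Starts open, at 1.5 to 1.8. A stiff hinge (0.36 N m of friction) holds it at any angle, so it must be pushed all the way down; 2 to 5 N near the free edge move it. It is a tray 280 x 170 mm, 40 mm deep, closed face outwards.
- lid_edge (a point): middle of the lid's free long edge wall (outside, half-way up its 40 mm depth), 170 mm from the hinge; with the lid shut it lies over the case's -y wall. Lid axes: x along the hinge, y from free edge to hinge, z out of the closed outer face, which lies 20 mm from here along z.
- lid_hinge (a point): middle of the lid's hinge line: on the case's rim, y = +85 mm and z = 150.5 mm in the case's axes; same axes as lid_edge
- red_rack_mid (a point): centre of the red tube rack (244 x 100 mm, 70 mm high; tubes with lilac caps rise to 110 mm); leave alone
- tub_mid (a point): middle of a white lidded tub, 88 mm in diameter, 89 mm high; leave alone
- rub_mid (a point): middle of a pump bottle of hand rub, 62 mm in diameter, 195 mm high; leave alone
Mind the look-alikes: they are no part of the job. Leave any green, turquoise or yellow look-alike of the part that bears canister_mid alone.

How it is judged:
By the outcome, as a careful person would: the job done as asked, in the order asked, and still so for the second after the job is handed in, with the robot touching nothing.
It also fails if it takes over 69 s, if anything falls off the work surface, if the arm or the gripper's body presses on something with over 40 N, if the wrist force passes 120 N, or if a joint passes its speed limit or range.

## Working session

There is one attempt and no reset: what is moved stays moved. The work goes in short steps, Python scripts to look and compute and a shell command to move; the robot and the scene stay as the last step left them, time stands still between calls to the robot, and variables do not carry over. Pictures are saved under pics/ and viewed, and the job is handed in when it is done.

```bash
ls; mkdir -p pics
python3 - <<'E'
from station import r
import cv2, numpy as np
s=r.sense(); print({k:np.round(v,3).tolist() for k,v in s.items()})
for n in ("scene","top","wrist"):
    im=r.get_image(n); cv2.imwrite(f"pics/{n}0.png",im["color"][:,:,::-1])
    print(n,{k:np.round(v,4).tolist() for k,v in im.items() if k!="color"})
E
```

```text
pics
{'time_s': 0.0, 'q': [-1.431, 0.327, -0.194, 1.052, 0.0, 1.437], 'qvel': [-0.0, 0.0, 0.0, 0.0, 0.001, 0.0], 'effort': [0.001, -44.34, 26.244, 0.015, 0.0, 0.0], 'tcp_pos': [0.149, -0.529, 0.23], 'tcp_rot': [[0.27, -0.0, 0.963], [-0.963, 0.002, 0.27], [-0.002, -1.0, 0.0]], 'wrist_force': [0.547, 0.463, 0.471], 'wrist_torque': [0.02, -0.038, -0.006], 'opening': 0.085}
scene {'camera_matrix': [[447.5859, 0.0, 286.5612], [0.0, 447.5859, 207.7698], [0.0, 0.0, 1.0]], 'R': [[0.5992, 0.8005, 0.0119], [0.5698, -0.4159, -0.7088], [-0.5625, 0.4315, -0.7053]], 't': [-0.2448, -0.2599, 1.5038]}
top {'camera_matrix': [[473.5041, 0.0, 280.1961], [0.0, 473.5041, 209.5918], [0.0, 0.0, 1.0]], 'R': [[-0.0031, -0.9999, -0.0124], [-0.9915, 0.0047, -0.1303], [0.1304, 0.0119, -0.9914]], 't': [-0.0902, 0.5688, 1.1684]}
wrist {'camera_matrix': [[337.9568, 0.0, 275.7208], [0.0, 337.9568, 212.15], [0.0, 0.0, 1.0]], 'hand_eye': [[1.0, -0.0003, 0.0011, 0.0007], [-0.0011, -0.283, 0.9591, -0.1424], [0.0, -0.9591, -0.283, 0.0726], [0.0, 0.0, 0.0, 1.0]]}
```

View pics/scene0.png

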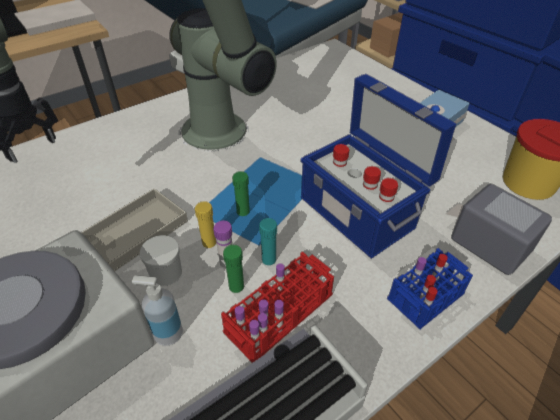

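View pics/top0.png

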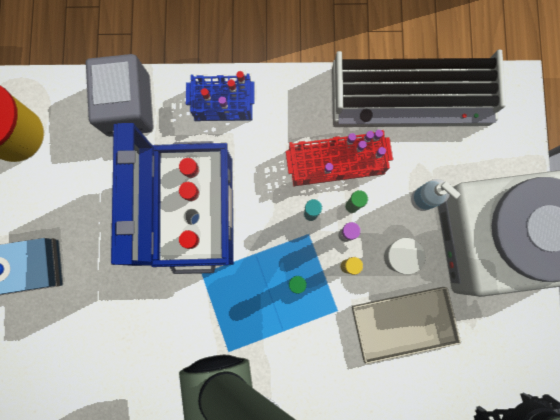

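View pics/wrist0.png

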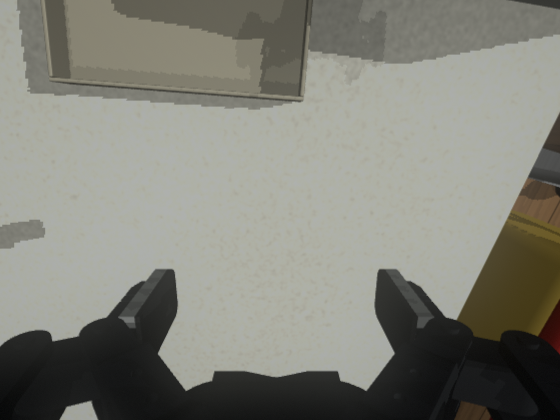

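Run:
```python
import cv2
a=cv2.imread("pics/top0.png"); b=cv2.imread("pics/scene0.png")
cv2.imwrite("pics/topc.png",cv2.resize(a[110:290,100:260],None,fx=3.3,fy=3.3,interpolation=cv2.INTER_CUBIC))
cv2.imwrite("pics/topd.png",cv2.resize(a[180:310,270:430],None,fx=4.5,fy=4.5,interpolation=cv2.INTER_CUBIC))
cv2.imwrite("pics/sc.png",cv2.resize(b[70:260,290:460],None,fx=3.1,fy=3.1,interpolation=cv2.INTER_CUBIC))
cv2.imwrite("pics/sd.png",cv2.resize(b[160:310,180:300],None,fx=4,fy=4,interpolation=cv2.INTER_CUBIC))
```

```text
(no output)
```

View pics/topc.png

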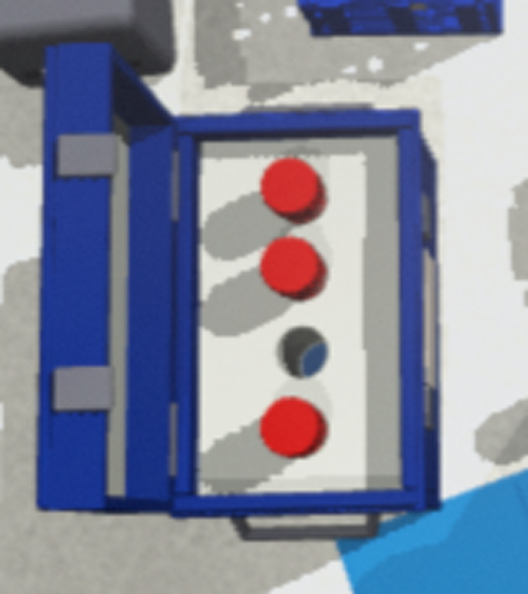

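View pics/topd.png

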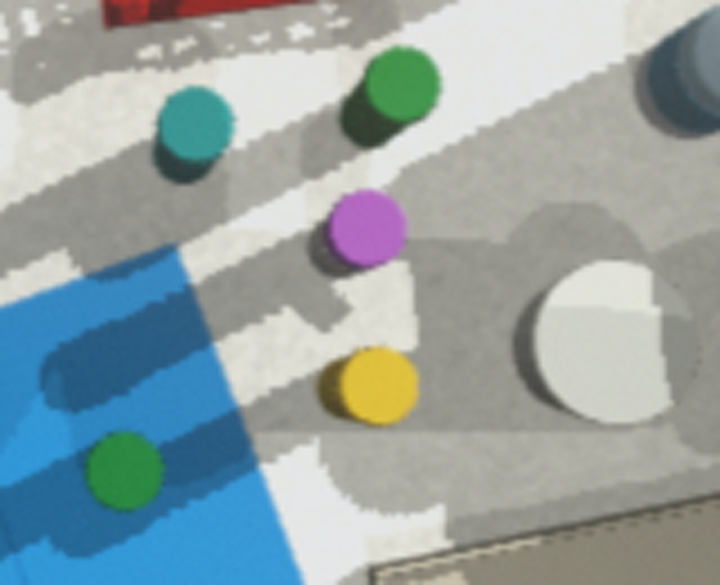

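View pics/sc.png

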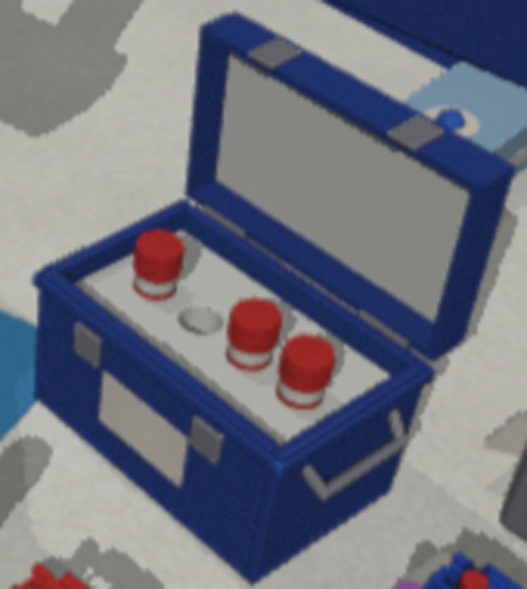

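View pics/sd.png

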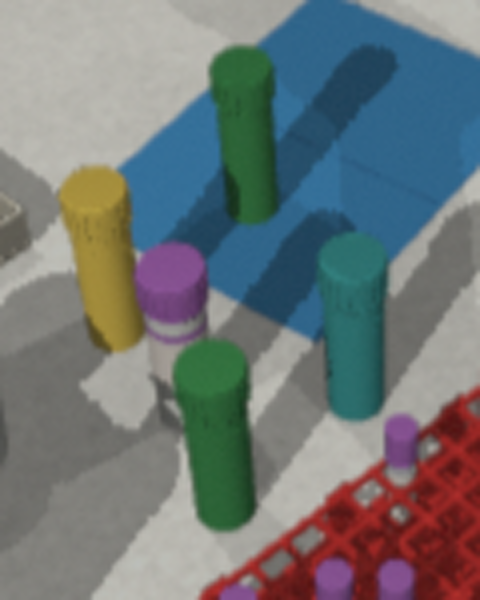

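```bash
cat > h.py <<'E'
from station import r
import cv2, numpy as np
K={};
def cam(name):
    im=r.get_image(name); return im
def ray(im,u,v,s=None):
    d=np.linalg.inv(im["camera_matrix"])@[u,v,1.]
    if "R" in im: return -im["R"].T@im["t"], im["R"].T@d
    H=np.array(im["hand_eye"]); T=np.array(s["tcp_rot"]);p=np.array(s["tcp_pos"])
    return p+T@H[:3,3], T@H[:3,:3]@d
def onz(im,u,v,z,s=None):
    o,d=ray(im,u,v,s); return o+d*(z-o[2])/d[2]
def proj(im,X,s=None):
    X=np.asarray(X,float)
    if "R" in im: c=im["R"]@X+im["t"]
    else:
        H=np.array(im["hand_eye"]); T=np.array(s["tcp_rot"]);p=np.array(s["tcp_pos"])
        c=np.linalg.inv(H)@np.append(T.T@(X-p),1); c=c[:3]
    p=im["camera_matrix"]@c; return p[:2]/p[2]
def blobs(img,mask,mina=40):
    n,l,st,c=cv2.connectedComponentsWithStats(mask.astype(np.uint8))
    return [(c[i],st[i]) for i in range(1,n) if st[i][4]>=mina]
E
python3 - <<'E'
from h import *
t=cam("top"); s=cam("scene")
hsv=cv2.cvtColor(t["color"],cv2.COLOR_RGB2HSV).astype(int)
H,S,V=hsv[...,0],hsv[...,1],hsv[...,2]
def rep(nm,m,z,box):
    mm=np.zeros_like(m); y0,y1,x0,x1=box; mm[y0:y1,x0:x1]=m[y0:y1,x0:x1]
    for c,st in blobs(t,mm):
        X=onz(t,*c,z); print(nm,c.round(1),st[2:],X.round(4),'scene',proj(s,X).round(1))
print(hsv[231,351],hsv[190,189],hsv[200,192])
rep('lilac',(H>138)&(H<155)&(S>90)&(V>150),.130,(215,250,335,370))
rep('red',((H<6)|(H>174))&(V>195)&(S>120),.173,(140,260,170,215))
rep('yel',(H>18)&(H<32)&(V>190)&(S>100),.130,(250,290,335,370))
rep('grn',(H>50)&(H<75)&(V>125)&(S>100),.130,(180,300,280,375))
rep('teal',(H>80)&(H<95)&(V>125)&(S>100),.130,(190,230,300,330))
for p in [(177,120),(418,112),(420,510),(172,513)]:
    u=np.array(p)/3.3+(100,110); X=onz(t,*u,.15);print(X.round(4),proj(s,X).round(1), ((proj(s,X)-(290,70))*3.1).round())
for p in [(302,352)]:
    u=np.array(p)/3.3+(100,110); X=onz(t,*u,.125);print('bore',X.round(4),((proj(s,X)-(290,70))*3.1).round())
E
```

```text
[145 118 193] [  0 199 210] [  2  87 114]
lilac [351.3 230.4] [ 16  16 205] [ 0.5066 -0.259   0.13  ] scene [221.7 227.3]
red [186.9 165.3] [ 17  16 202] [0.6536 0.1191 0.173 ] scene [389.2 182.7]
red [186.9 189.4] [ 16  16 202] [0.5977 0.118  0.173 ] scene [372.2 170.6]
red [187.1 238.5] [ 17  16 216] [0.4862 0.1149 0.173 ] scene [340.9 148.5]
yel [354.2 265.2] [ 17  17 223] [ 0.4261 -0.2638  0.13  ] scene [202.4 208. ]
grn [359.1 198.3] [ 15  16 188] [ 0.5822 -0.2789  0.13  ] scene [232.  252.2]
grn [297.4 284.4] [ 16  16 202] [ 0.3826 -0.1324  0.13  ] scene [239.4 176.8]
teal [313.2 207.2] [ 16  15 189] [ 0.5616 -0.1709  0.13  ] scene [267.5 224.8]
[0.705  0.2036 0.15  ] [427.3 187.6] [425. 364.]
[0.7097 0.0316 0.15  ] [378.3 218.8] [274. 461.]
[0.4282 0.0269 0.15  ] [300.  156.7] [ 31. 269.]
[0.4267 0.1982 0.15  ] [348.2 133.8] [181. 198.]
bore [0.541  0.1157 0.125 ] [197. 322.]
```

```bash
cat >> h.py <<'E'
def goal(pos,yaw=0.0,tilt=0.0):
    # tool: x -> -case y, z -> case x, y -> down; tilt>0: canister top leans to -case y
    s=r.sense(); T=np.array(s["tcp_rot"]); p=np.array(s["tcp_pos"])
    from scipy.spatial.transform import Rotation as Ro
    c,sn=np.cos(yaw),np.sin(yaw)
    G=np.array([[sn,0,c],[-c,0,sn],[0,-1,0]])
    G=Ro.from_rotvec(tilt*np.array([c,sn,0])).as_matrix()@G
    w=Ro.from_matrix(T.T@G).as_rotvec()
    d=np.array(pos)-p
    print("t",round(s["time_s"],2),"tcp",p.round(4),"F",np.round(s["wrist_force"],1),"open",round(s["opening"],4))
    print("shift cm (tool now)",(100*T.T@d).round(2),"(goal axes)",(100*G.T@d).round(2),"rot",w.round(4))
E
python3 -m creep '[[[0,0,0],[0,0.084,0],0],[[0,0,0],[0,0.084,0],0],[[0,0,0],[0,0.084,0],0]]'
python3 -c "
from h import *
goal((.507,-.259,.231),.021)"
```

```text
time_s: 0.5
tcp_pos: [0.1487, -0.5294, 0.2311]
tcp_rot: [[0.018, -0.0, 1.0], [-1.0, 0.0, 0.018], [-0.0, -1.0, -0.0]]
wrist_force: [0.2, 0.5, -0.1]
opening: 0.0854
t 0.5 tcp [ 0.1487 -0.5294  0.2311] F [ 0.2  0.5 -0.1] open 0.0854
shift cm (tool now) [-2.641e+01  2.000e-02  3.630e+01] (goal axes) [-2.628e+01  1.000e-02  3.639e+01] rot [ 0.     -0.0033 -0.0003]
```

```bash
python3 -m creep '[[[-2.1,0,2.9],[0,0,0],0],[[-2.1,0,2.9],[0,0,0],0],[[-2.1,0,2.9],[0,0,0],0],[[-2.1,0,2.9],[0,0,0],0],[[-2.1,0,2.9],[0,0,0],0],[[-2.1,0,2.9],[0,0,0],0],[[-2.1,0,2.9],[0,0,0],0],[[-2.1,0,2.9],[0,0,0],0]]' >/dev/null
python3 -m creep '[[[-2.1,0,2.9],[0,0,0],0],[[-2.1,0,2.9],[0,0,0],0],[[-2.1,0,2.3],[0,0,0],0],[[0,0,0],[0,0,0],0]]'
python3 - <<'E'
from h import *
goal((.507,-.259,.231),.021)
s=r.sense(); w=cam("wrist"); cv2.imwrite("pics/w1.png",w["color"][:,:,::-1])
print(proj(w,[.507,-.259,.13],s))
E
```

```text
time_s: 1.5
tcp_pos: [0.4599, -0.2881, 0.2312]
tcp_rot: [[0.028, 0.002, 1.0], [-1.0, 0.002, 0.028], [-0.002, -1.0, 0.002]]
wrist_force: [-1.2, -0.9, 0.1]
opening: 0.0852
t 1.5 tcp [ 0.4599 -0.2881  0.2312] F [-1.2 -0.9  0.1] open 0.0852
shift cm (tool now) [-2.77  0.03  4.79] (goal axes) [-2.81  0.02  4.77] rot [-0.0016  0.0071 -0.0016]
[235.92978119 149.2122934 ]
```

View pics/w1.png

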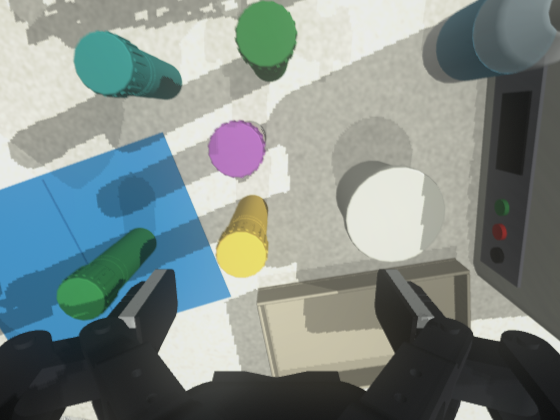

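Wrist view: lilac cap at (237,149), matching the prediction (236,149); yellow at (243,250) and green at (267,35) are clear of the ±y jaw direction.

```bash
python3 -m creep '[[[-0.7,0,1.2],[0,0,0],0],[[-0.7,0,1.2],[0,0,0],0],[[-0.7,0,1.2],[0,0,0],0],[[-0.7,0,1.2],[0,0,0],0],[[0,0,0],[0,0,0],0],[[0,0,0],[0,0,0],0]]' >/dev/null
python3 - <<'E'
from h import *
goal((.507,-.259,.094),.021)
s=r.sense(); w=cam("wrist"); cv2.imwrite("pics/w2.png",w["color"][:,:,::-1])
print(proj(w,[.507,-.259,.13],s))
hsv=cv2.cvtColor(w["color"],cv2.COLOR_RGB2HSV).astype(int)
H,S,V=hsv[...,0],hsv[...,1],hsv[...,2]
for c,st in blobs(w,(H>138)&(H<155)&(S>90)&(V>130),200): print(c,st,onz(w,*c,.13,s))
E
```

```text
t 2.05 tcp [ 0.5046 -0.2624  0.2311] F [-0.5  0.3  0.7] open 0.0857
shift cm (tool now) [-0.34 13.71  0.26] (goal axes) [-0.34 13.71  0.25] rot [0.0004 0.0018 0.    ]
[270.18991942 210.19413371]
[269.53674948 209.10921325] [ 245  186   51   48 1932] [ 0.50783455 -0.25849556  0.13      ]
```

View pics/w2.png

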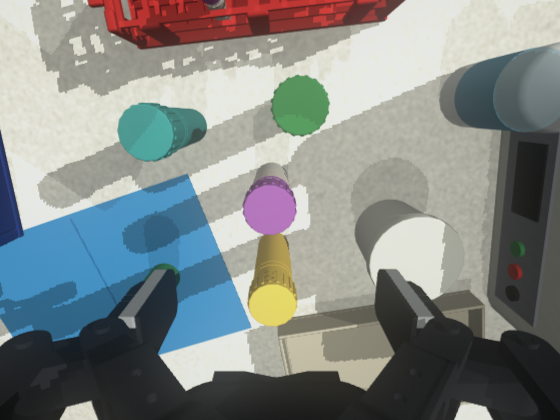

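```bash
python3 -m creep '[[[-0.2,1.5,0.16],[0,0,0],0],[[-0.17,2,0.16],[0,0,0],0],[[0,2.5,0],[0,0,0],0],[[0,2.5,0],[0,0,0],0],[[0,2,0],[0,0,0],0],[[0,1.6,0],[0,0,0],0],[[0,1,0],[0,0,0],0],[[0,0.4,0],[0,0,0],0]]' 
python3 -m creep '[[[0,0,0],[0,0,0],0],[[0,0,0],[0,0,0],0]]' >/dev/null
python3 - <<'E'
from h import *
goal((.5078,-.2585,.095),.021)
s=r.sense(); w=cam("wrist"); cv2.imwrite("pics/w3.png",w["color"][:,:,::-1])
E
```

```text
time_s: 2.77
tcp_pos: [0.5059, -0.2587, 0.0947]
tcp_rot: [[0.021, -0.002, 1.0], [-1.0, 0.001, 0.021], [-0.001, -1.0, -0.002]]
wrist_force: [-0.2, 1.4, -0.1]
opening: 0.0851
t 2.93 tcp [ 0.5074 -0.2594  0.097 ] F [ 0.  -0.1  0.1] open 0.0851
shift cm (tool now) [-0.09  0.2   0.04] (goal axes) [-0.09  0.2   0.04] rot [-0.0007  0.0005  0.0006]
```

View pics/w3.png

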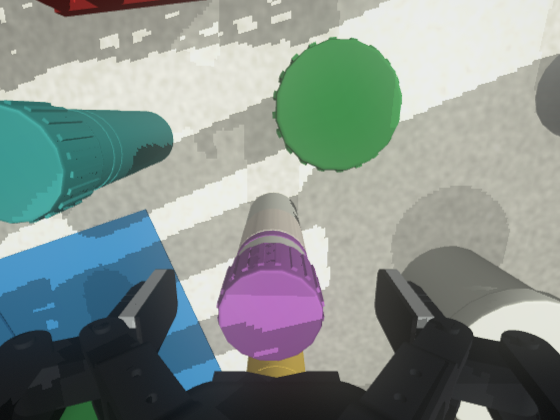

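```bash
python3 -m creep '[[[-0.1,0.2,0.05],[0,0,0],0.3],[[0,0,0],[0,0,0],0.5],[[0,0,0],[0,0,0],0.6],[[0,0,0],[0,0,0],0.8],[[0,0,0],[0,0,0],0.8],[[0,0,0],[0,0,0],0.8],[[0,0,0],[0,0,0],0.8],[[0,0,0],[0,0,0],0.8]]' 40
python3 - <<'E'
from h import *
goal((.5078,-.2585,.095),.021)
s=r.sense(); w=cam("wrist"); cv2.imwrite("pics/w4.png",w["color"][:,:,::-1])
E
```

```text
time_s: 3.65
tcp_pos: [0.508, -0.258, 0.0949]
tcp_rot: [[0.022, 0.001, 1.0], [-1.0, -0.0, 0.022], [0.0, -1.0, 0.001]]
wrist_force: [0.1, 1.3, 5.8]
opening: 0.0389
t 3.65 tcp [ 0.508  -0.258   0.0949] F [0.1 1.3 5.8] open 0.0389
shift cm (tool now) [ 0.05 -0.01 -0.02] (goal axes) [ 0.05 -0.01 -0.02] rot [-0.0009  0.0009  0.0003]
```

View pics/w4.png

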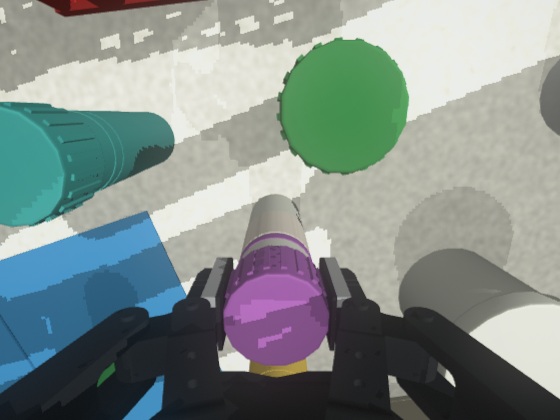

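```bash
python3 -m creep '[[[0,-0.5,0],[0,0,0],0.8],[[0,-1.5,0],[0,0,0],0.8],[[0,-3,0],[0,0,0],0.8],[[0,-4,0],[0,0,0],0.8],[[0,-4,0],[0,0,0],0.8],[[0,-4,0],[0,0,0],0.8],[[0,-3,0],[0,0,0],0.8],[[0,-1,0],[0,0,0],0.8]]' >/dev/null
python3 -m creep '[[[-2,0,0],[0,0,0],0.8],[[-3.5,0,0.3],[0,0,0],0.8],[[-4,0,0.4],[0,0,0],0.8],[[-4,0,0.4],[0,0,0],0.8],[[-4,0,0.4],[0,0,0],0.8],[[-4,0,0.4],[0,0,0],0.8],[[-4,0,0.4],[0,0,0],0.8],[[-2,0,0],[0,0,0],0.8]]'
python3 - <<'E'
from h import *
goal((.542,.1165,.29),.021)
s=r.sense(); w=cam("wrist"); cv2.imwrite("pics/w5.png",w["color"][:,:,::-1])
for n in ("top","scene"): cv2.imwrite(f"pics/{n}5.png",cam(n)["color"][:,:,::-1])
E
```

```text
time_s: 5.03
tcp_pos: [0.5237, 0.0215, 0.3028]
tcp_rot: [[0.025, -0.002, 1.0], [-1.0, 0.002, 0.025], [-0.002, -1.0, -0.002]]
wrist_force: [-0.4, -0.4, -1.3]
opening: 0.0391
t 5.03 tcp [0.5237 0.0215 0.3028] F [-0.4 -0.4 -1.3] open 0.0391
shift cm (tool now) [-9.45  1.29  2.07] (goal axes) [-9.46  1.28  2.03] rot [ 0.0023  0.0042 -0.0019]
```

View pics/w5.png

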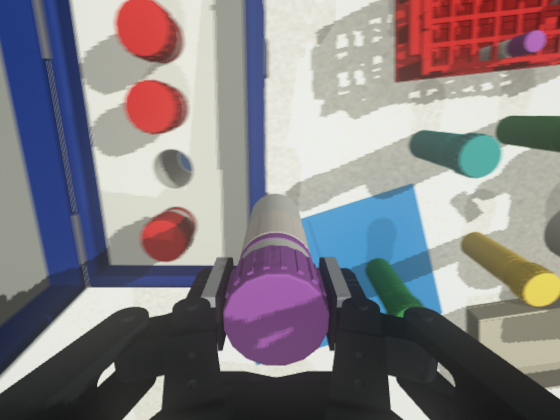

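View pics/scene5.png

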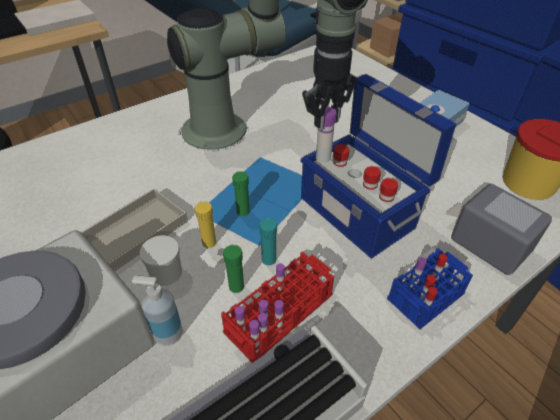

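```bash
python3 -m creep '[[[0,0,0],[0,0,0],0.8],[[0,0,0],[0,0,0],0.8],[[0,0,0],[0,0,0],0.8]]' >/dev/null
python3 - <<'E'
from h import *
goal((.542,.1165,.29),.021)
s=r.sense(); w=cam("wrist"); cv2.imwrite("pics/w6.png",w["color"][:,:,::-1])
cv2.imwrite("pics/w6c.png",cv2.resize(w["color"][0:290,60:280,::-1],None,fx=2.7,fy=2.05*1.3,interpolation=cv2.INTER_CUBIC)[:600])
hsv=cv2.cvtColor(w["color"],cv2.COLOR_RGB2HSV).astype(int)
H,S,V=hsv[...,0],hsv[...,1],hsv[...,2]
for c,st in blobs(w,((H<6)|(H>174))&(S>120)&(V>195),200): print(c.round(1),st,onz(w,*c,.173,s).round(4))
for X in ([.6536,.1191,.173],[.5977,.118,.173],[.4862,.1149,.173],[.542,.1165,.125]): print(proj(w,X,s).round(1))
E
```

```text
t 5.43 tcp [0.5245 0.0163 0.3038] F [-1.4  0.1 -0.8] open 0.0392
shift cm (tool now) [-9.99  1.38  1.95] (goal axes) [-9.98  1.38  1.96] rot [ 0.0007 -0.0012  0.0002]
[136.4  28.1] [ 110    0   53   57 2342] [0.6539 0.1192 0.173 ]
[409.8  26.9] [406   0   9  55 472] [ 0.6587 -0.0792  0.173 ]
[454.8  29. ] [ 418    0  122   74 2000] [ 0.658  -0.1121  0.173 ]
[538.   47.4] [492  18  68  46 494] [ 0.647  -0.1755  0.173 ]
[144.9 107.7] [ 121   82   49   52 1956] [0.5987 0.1179 0.173 ]
[154.3 228.7] [139 222  33  16 320] [0.4999 0.1188 0.173 ]
[136.5  28.6]
[144.9 109.1]
[160.1 243.7]
[170.3 170.5]
```

View pics/w6c.png

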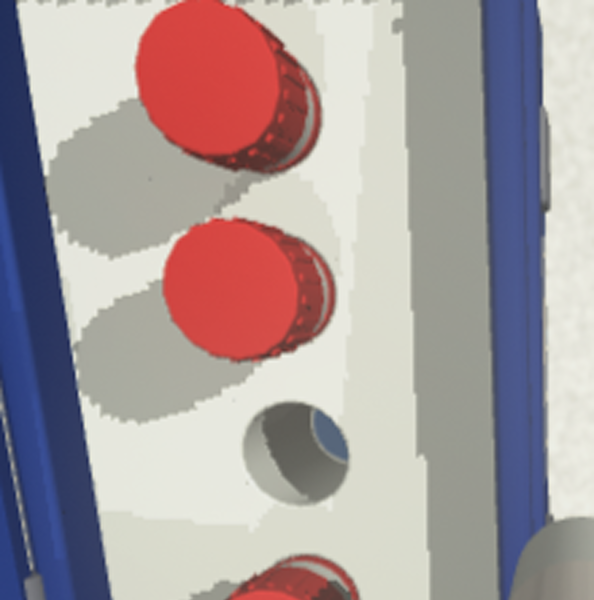

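```bash
python3 -m creep '[[[-2,0,0.5],[0,0,0],0.8],[[-2,0,0.5],[0,0,0],0.8],[[-2,0,0.5],[0,0,0],0.8],[[0,0,0],[0,0,0.04],0.8],[[0,0,0],[0,0,0.08],0.8],[[0,0,0],[0,0,0.08],0.8],[[0,0,0],[0,0,0.06],0.8],[[0,0,0],[0,0,0],0.8]]' >/dev/null
python3 - <<'E'
from h import *
goal((.5429,.0927,.245),.021,.26)
E
```

```text
t 6.15 tcp [0.5384 0.0749 0.3034] F [ 0.6 -0.2 -1.4] open 0.0391
shift cm (tool now) [-0.2   6.1   0.49] (goal axes) [-0.2   6.1   0.49] rot [ 0.0006 -0.0042 -0.0003]
```

```bash
python3 -m creep '[[[-0.1,1,0.2],[0,0,0],0.8],[[-0.1,1.5,0.2],[0,0,0],0.8],[[0,1.5,0],[0,0,0],0.8],[[0,1.3,0],[0,0,0],0.8],[[0,0.7,0],[0,0,0],0.8],[[0,0,0],[0,0,0],0.8],[[0,0,0],[0,0,0],0.8]]' >/dev/null
python3 - <<'E'
from h import *
goal((.5429,.0927,.2174),.021,.26)
s=r.sense(); w=cam("wrist"); cv2.imwrite("pics/w7.png",w["color"][:,:,::-1])
for n in ("top","scene"): 
  im=cam(n); cv2.imwrite(f"pics/{n}7.png",im["color"][:,:,::-1])
a=cv2.imread("pics/scene7.png"); cv2.imwrite("pics/sc7.png",cv2.resize(a[70:230,290:460],None,fx=4,fy=3.7,interpolation=cv2.INTER_CUBIC))
print(s["q"])
E
```

```text
t 6.73 tcp [0.5417 0.0957 0.2467] F [ 1.1  0.2 -0.9] open 0.0387
shift cm (tool now) [1.05 2.75 0.11] (goal axes) [1.05 2.75 0.11] rot [0.0009 0.0015 0.0005]
[-0.10290412  0.31889011 -0.18951167  1.09612052  0.25739571  3.01170229]
```

View pics/w7.png

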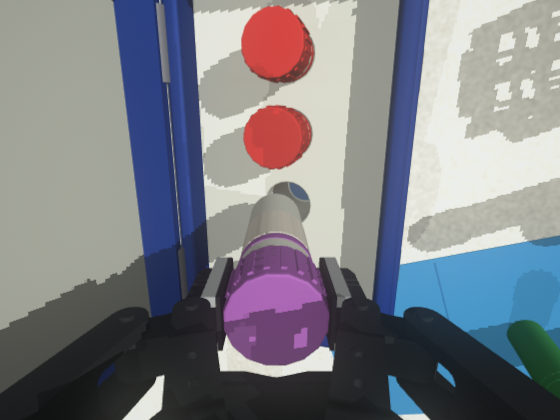

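View pics/sc7.png

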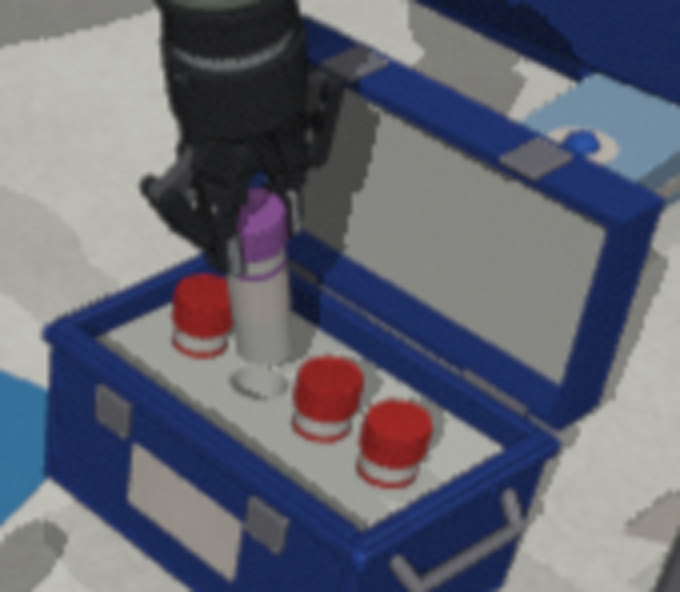

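Run:
```python
from h import *
goal((.5483,.0935,.230),.25,.26)
```

```text
t 6.88 tcp [0.5425 0.0952 0.2477] F [ 0.1 -0.1 -1.4] open 0.0385
shift cm (tool now) [0.63 1.66 0.57] (goal axes) [0.75 1.63 0.52] rot [-0.0602 -0.2201  0.0006]
```

```bash
python3 -m creep '[[[0.1,0,0.1],[-0.015,-0.055,0],0.8],[[0.1,0,0.1],[-0.015,-0.055,0],0.8],[[0.1,0,0.1],[-0.015,-0.055,0],0.8],[[0.1,0,0.1],[-0.015,-0.055,0],0.8],[[0.2,0.5,0.1],[0,0,0],0.8],[[0.1,0.6,0],[0,0,0],0.8],[[0,0,0],[0,0,0],0.8],[[0,0,0],[0,0,0],0.8]]' >/dev/null
python3 - <<'E'
from h import *
goal((.5483,.0935,.2174),.25,.26)
s=r.sense(); w=cam("wrist"); cv2.imwrite("pics/w8.png",w["color"][:,:,::-1])
for n in ("top","scene"): 
  im=cam(n); cv2.imwrite(f"pics/{n}8.png",im["color"][:,:,::-1])
a=cv2.imread("pics/scene8.png"); cv2.imwrite("pics/sc8.png",cv2.resize(a[70:230,290:460],None,fx=4,fy=3.7,interpolation=cv2.INTER_CUBIC))
print(np.round(s["q"],3))
E
```

```text
t 7.55 tcp [0.5467 0.0921 0.2339] F [ 0.3  0.9 -0.5] open 0.0389
shift cm (tool now) [0.33 1.62 0.2 ] (goal axes) [0.33 1.62 0.19] rot [ 0.0021 -0.0016 -0.0006]
[-0.101  0.383 -0.131  1.151  0.244  2.78 ]
```

View pics/w8.png

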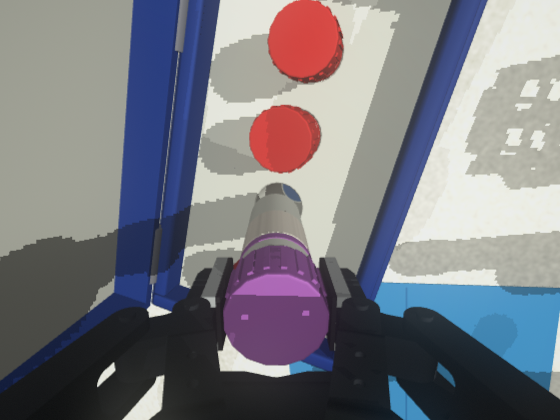

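View pics/sc8.png

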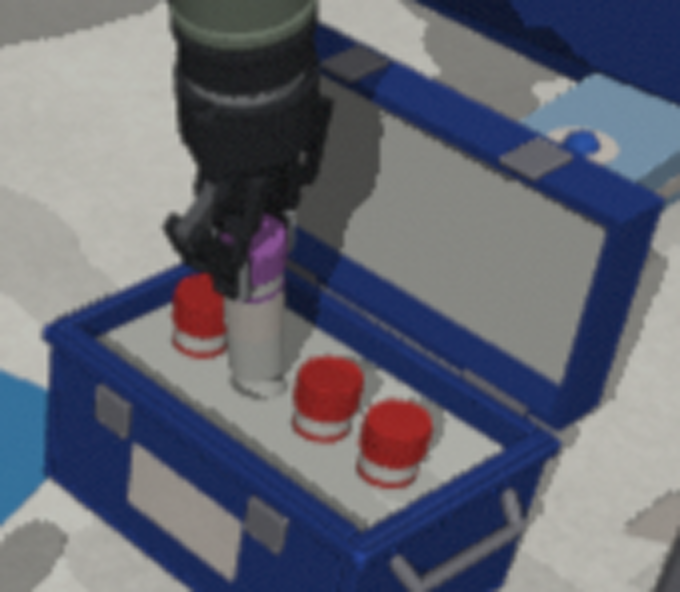

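```bash
python3 -m creep '[[[0.1,0.3,0.1],[0,0,0],0.8],[[0.1,0.3,0.1],[0,0,0],0.8],[[0.1,0.2,0],[0,0,0],0.8],[[0,0,0],[0,0,0],0.8],[[0,0,0],[0,0,0],0.8],[[0,0,0],[0,0,0],0.8]]' >/dev/null
python3 - <<'E'
from h import *
goal((.5483,.0935,.2174),.25,.26)
cam("top");goal((.5483,.0935,.2174),.25,.26)
w=cam("wrist"); cv2.imwrite("pics/w9.png",w["color"][:,:,::-1])
a=w["color"][100:300,180:380,::-1]
cv2.imwrite("pics/w9c.png",cv2.resize(a,None,fx=3,fy=3,interpolation=cv2.INTER_CUBIC))
goal((.5483,.0935,.2174),.25,.26)
E
```

```text
t 8.2 tcp [0.5494 0.0917 0.2258] F [-0.4 -0.1 -1.6] open 0.0389
shift cm (tool now) [ 0.02  0.87 -0.06] (goal axes) [ 0.02  0.87 -0.06] rot [ 0.0014 -0.0006 -0.0002]
t 8.25 tcp [0.5494 0.0917 0.2259] F [ 0.7 -0.4 -1. ] open 0.0391
shift cm (tool now) [ 0.03  0.87 -0.06] (goal axes) [ 0.03  0.87 -0.06] rot [ 0.0013 -0.0005 -0.0002]
t 8.3 tcp [0.5495 0.0917 0.226 ] F [-0.3 -0.1 -1.1] open 0.039
shift cm (tool now) [ 0.02  0.88 -0.07] (goal axes) [ 0.02  0.88 -0.07] rot [ 0.0012 -0.0005 -0.0001]
```

View pics/w9c.png

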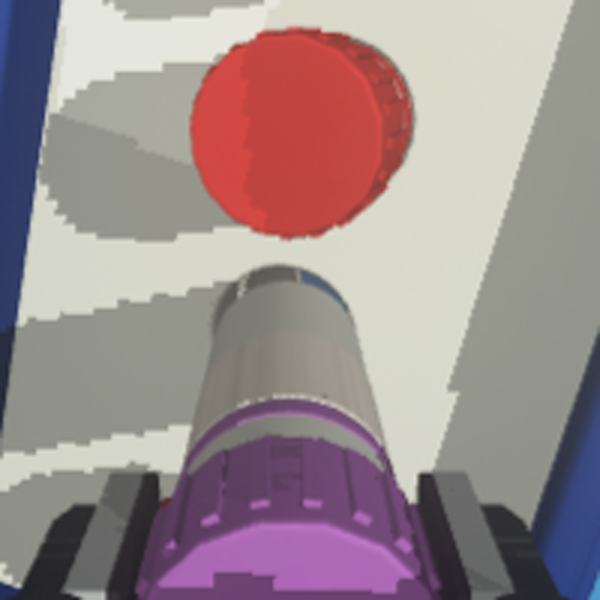

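```bash
python3 -m creep '[[[0,0.25,-0.05],[0,0,0],0.8],[[0,0.2,0],[0,0,0],0.8],[[0,0.2,0],[0,0,0],0.8],[[0,0.2,0],[0,0,0],0.8],[[0,0,0],[0,0,0],0.8],[[0,0,0],[0,0,0],0.8],[[0,0,0],[0,0,0],0.8]]' >/dev/null
python3 - <<'E'
from h import *
goal((.5483,.0935,.2174),.25,.26)
w=cam("wrist")
a=w["color"][100:300,180:380,::-1]
cv2.imwrite("pics/w10c.png",cv2.resize(a,None,fx=3,fy=3,interpolation=cv2.INTER_CUBIC))
a=cam("scene")["color"][:,:,::-1]; cv2.imwrite("pics/sc10.png",cv2.resize(a[120:200,320:400],None,fx=7,fy=7,interpolation=cv2.INTER_CUBIC))
E
```

```text
t 8.88 tcp [0.5483 0.0941 0.2176] F [-0.1  2.7 -0.3] open 0.039
shift cm (tool now) [ 0.06  0.   -0.02] (goal axes) [ 0.06  0.   -0.02] rot [ 0.0012 -0.0003 -0.0011]
```

View pics/w10c.png

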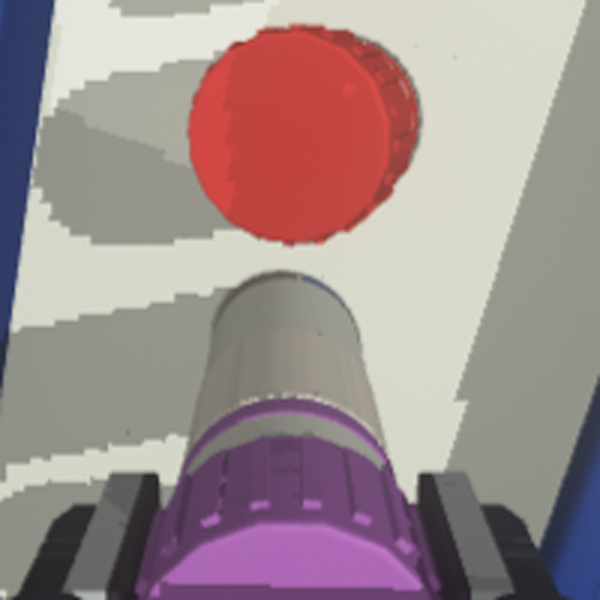

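View pics/sc10.png

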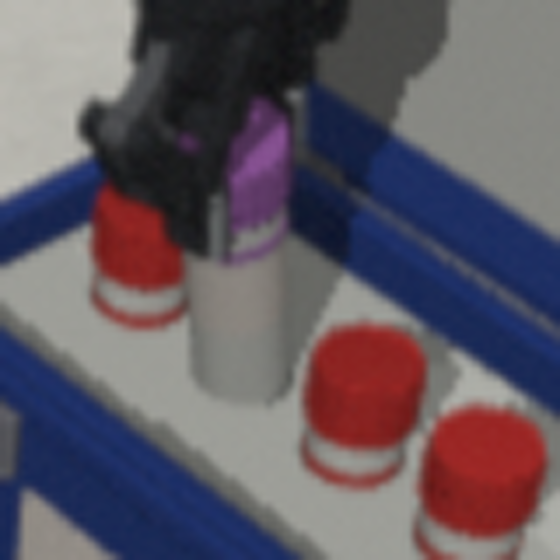

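The low edge is in the mouth: a 2.7 N side force from the −y lip agrees with the wrist picture, where the foot hides the mouth at crop (285,275). I'll straighten it about the low edge in stages.

```bash
python3 -m creep '[[[-0.43,0.08,0],[0,0,-0.043],0.8],[[-0.43,0.08,0],[0,0,-0.043],0.8],[[0,0,0],[0,0,0],0.8],[[0,0,0],[0,0,0],0.8]]' >/dev/null
python3 - <<'E'
from h import *
from scipy.spatial.transform import Rotation as Ro
goal((.5424,.1168,.216),.25,0)
E
python3 -m creep '[[[-0.41,0.085,0],[0,0,-0.043],0.8],[[-0.41,0.085,0],[0,0,-0.043],0.8],[[0,0,0],[0,0,0],0.8],[[0,0,0],[0,0,0],0.8]]' >/dev/null
python3 - <<'E'
from h import *
goal((.5424,.1168,.216),.25,0)
s=r.sense(); print((s["tcp_pos"]+.095*np.array(s["tcp_rot"])[:,1]).round(4), (s["tcp_pos"]+np.array(s["tcp_rot"])@[.018,.095,0]).round(4))
E
```

```text
t 9.32 tcp [0.546  0.1025 0.2182] F [-0.3  1.2 -1.7] open 0.0394
shift cm (tool now) [-1.41  0.47  0.01] (goal axes) [-1.47  0.22  0.01] rot [ 0.0015  0.001  -0.174 ]
t 9.65 tcp [0.5441 0.1102 0.2177] F [-0.3  1.5 -0.6] open 0.0388
shift cm (tool now) [-0.67  0.23 -0.  ] (goal axes) [-0.68  0.17 -0.  ] rot [ 0.0016  0.0003 -0.0887]
[0.5419 0.1183 0.123 ] [0.5463 0.1009 0.1214]
```

```bash
python3 -m creep '[[[-0.39,0.08,0],[0,0,-0.043],0.8],[[0,0,0],[0,0,0],0.8],[[0,0,0],[0,0,0],0.8]]' >/dev/null
python3 - <<'E'
from h import *
goal((.5424,.118,.216),.25,0)
E
python3 -m creep '[[[-0.41,0.08,0],[0,0,-0.045],0.8],[[0,0,0],[0,0,0],0.8],[[0,0,0],[0,0,0],0.8]]' >/dev/null
python3 - <<'E'
from h import *
goal((.5424,.118,.216),.25,0)
s=r.sense(); print((s["tcp_pos"]+.095*np.array(s["tcp_rot"])[:,1]).round(4), np.round(s["wrist_torque"],2),np.round(s["q"],2))
w=cam("wrist")
a=w["color"][100:300,180:380,::-1]
cv2.imwrite("pics/w11c.png",cv2.resize(a,None,fx=3,fy=3,interpolation=cv2.INTER_CUBIC))
a=cam("scene")["color"][:,:,::-1]; cv2.imwrite("pics/sc11.png",cv2.resize(a[120:200,320:400],None,fx=7,fy=7,interpolation=cv2.INTER_CUBIC))
E
```

```text
t 9.9 tcp [0.5432 0.1138 0.2171] F [ 0.5  1.7 -1. ] open 0.0389
shift cm (tool now) [-0.42  0.13  0.02] (goal axes) [-0.43  0.11  0.02] rot [ 0.0017 -0.0003 -0.0462]
t 10.15 tcp [0.5422 0.1179 0.2165] F [-0.1  2.1 -1.9] open 0.0391
shift cm (tool now) [-0.01  0.05  0.03] (goal axes) [-0.01  0.05  0.03] rot [ 0.0018 -0.0001 -0.0012]
[0.542  0.1179 0.1215] [ 0.55 -0.1  -0.02] [ 0.08  0.35 -0.2   1.02  0.    2.97]
```

View pics/w11c.png

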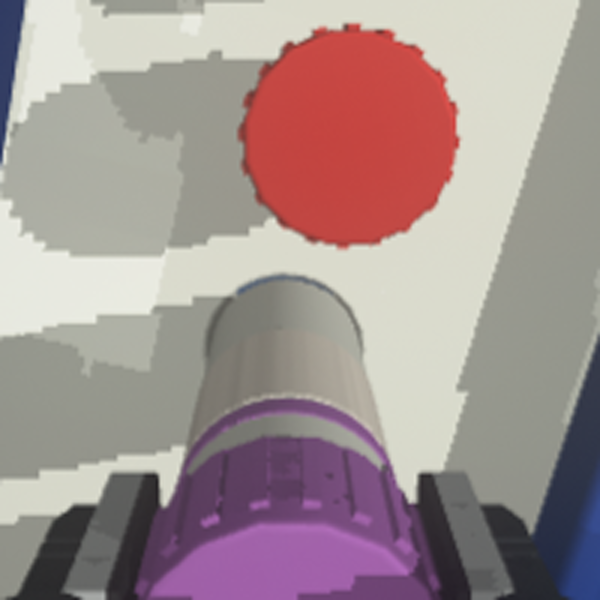

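View pics/sc11.png

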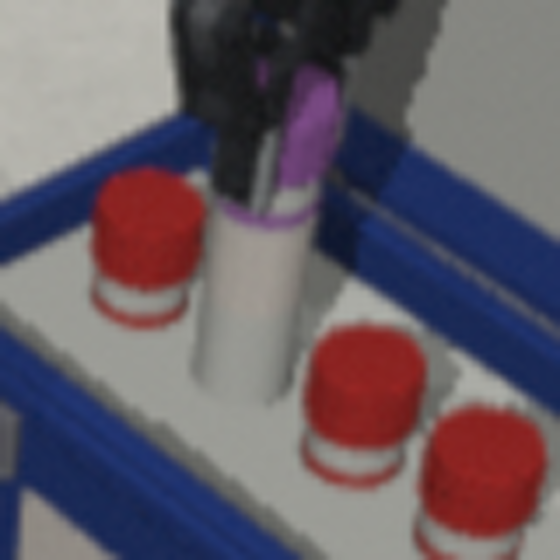

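```bash
python3 -m creep '[[[-0.03,0.2,0],[0,0,0],0.8],[[0,0.3,0],[0,0,0],0.8],[[0,0.3,0],[0,0,0],0.8],[[0,0,0],[0,0,0],0.8],[[0,0,0],[0,0,0],0.8]]'
python3 -c "
from h import *
s=r.sense();print(np.round(s['wrist_torque'],2),np.array(s['tcp_pos']).round(4))
goal((.5424,.118,.135),.25,0)"
```

```text
time_s: 10.67
tcp_pos: [0.5419, 0.1181, 0.2082]
tcp_rot: [[0.247, -0.002, 0.969], [-0.969, -0.001, 0.247], [0.0, -1.0, -0.002]]
wrist_force: [0.9, 1.4, -2.7]
opening: 0.039
[ 0.28 -0.32 -0.01] [0.5419 0.1181 0.2082]
t 10.67 tcp [0.5419 0.1181 0.2082] F [ 0.9  1.4 -2.7] open 0.039
shift cm (tool now) [0.02 7.32 0.06] (goal axes) [0.02 7.32 0.04] rot [ 0.0021 -0.0004  0.    ]
```

```bash
python3 -m creep '[[[-0.02,0.3,0.03],[0,0,0],0.8],[[0,0.5,0],[0,0,0],0.8],[[0,0.5,0],[0,0,0],0.8],[[0,0.5,0],[0,0,0],0.8],[[0,0,0],[0,0,0],0.8],[[0,0,0],[0,0,0],0.8]]'
python3 -c "
from h import *
s=r.sense();print(np.round(s['wrist_torque'],2),np.array(s['tcp_pos']).round(4))
goal((.5424,.118,.135),.25,0)"
```

```text
time_s: 11.17
tcp_pos: [0.542, 0.1186, 0.1901]
tcp_rot: [[0.247, -0.002, 0.969], [-0.969, -0.0, 0.247], [-0.0, -1.0, -0.002]]
wrist_force: [0.6, 0.7, -1.1]
opening: 0.0394
[ 0.06 -0.18 -0.02] [0.542  0.1186 0.1901]
t 11.17 tcp [0.542  0.1186 0.1901] F [ 0.6  0.7 -1.1] open 0.0394
shift cm (tool now) [0.07 5.51 0.03] (goal axes) [0.07 5.51 0.02] rot [ 0.0022 -0.0002 -0.0002]
```

```bash
python3 -m creep '[[[0,0.5,0.02],[0.002,0,0],0.8],[[0,0.7,0],[0,0,0],0.8],[[0,0.8,0],[0,0,0],0.8],[[0,0.8,0],[0,0,0],0.8],[[0,0.6,0],[0,0,0],0.8],[[0,0.2,0],[0,0,0],0.8],[[0,0,0],[0,0,0],0.8],[[0,0,0],[0,0,0],0.8]]'
python3 -c "
from h import *
s=r.sense();print(np.round(s['wrist_torque'],2),np.array(s['tcp_pos']).round(4))
goal((.5424,.118,.138),.25,0)"
```

```text
time_s: 11.83
tcp_pos: [0.5423, 0.1186, 0.1545]
tcp_rot: [[0.247, -0.0, 0.969], [-0.969, 0.0, 0.247], [-0.0, -1.0, -0.0]]
wrist_force: [-0.2, 0.2, -0.1]
opening: 0.0389
[ 0.03 -0.   -0.01] [0.5423 0.1186 0.1545]
t 11.83 tcp [0.5423 0.1186 0.1545] F [-0.2  0.2 -0.1] open 0.0389
shift cm (tool now) [ 0.06  1.65 -0.  ] (goal axes) [ 0.06  1.65 -0.  ] rot [ 0.     -0.0002 -0.0001]
```

```bash
python3 -m creep '[[[0,0.3,0],[0,0,0],0.8],[[0,0.4,0],[0,0,0],0.8],[[0,0.4,0],[0,0,0],0.8],[[0,0.2,0],[0,0,0],0.8],[[0,0,0],[0,0,0],0.8],[[0,0,0],[0,0,0],0.8]]'|sed -n '2p;4p'
python3 -m creep '[[[0,0.15,0],[0,0,0],0.8],[[0,0,0],[0,0,0],0.8],[[0,0,0],[0,0,0],0.8]]'|sed -n '2p;4p'
python3 -m creep '[[[0,0.1,0],[0,0,0],0.8],[[0,0,0],[0,0,0],0.8],[[0,0,0],[0,0,0],0.8]]'|sed -n '2p;4p'
```

```text
tcp_pos: [0.5423, 0.1187, 0.1414]
wrist_force: [-0.1, -0.4, -2.3]
tcp_pos: [0.5424, 0.1187, 0.1401]
wrist_force: [0.2, 0.2, -1.0]
tcp_pos: [0.5425, 0.1187, 0.1391]
wrist_force: [0.1, 0.2, -2.3]
```

```bash
python3 -m creep '[[[0,0.1,0],[0,0,0],0.8],[[0,0,0],[0,0,0],0.8],[[0,0,0],[0,0,0],0.8]]'|sed -n '2p;4p'
python3 -m creep '[[[0,0.1,0],[0,0,0],0.8],[[0,0,0],[0,0,0],0.8],[[0,0,0],[0,0,0],0.8]]'|sed -n '2p;4p'
```

```text
tcp_pos: [0.5424, 0.1187, 0.1381]
wrist_force: [-0.7, -0.2, -1.6]
tcp_pos: [0.5429, 0.1188, 0.1378]
wrist_force: [-1.6, -0.1, 4.0]
```

```bash
python3 -m creep '[[[0,0,0],[0,0,0],0.45],[[0,0,0],[0,0,0],0.3],[[0,0,0],[0,0,0],0.25],[[0,0,0],[0,0,0],0.25],[[0,0,0],[0,0,0],0.25]]'
python3 - <<'E'
from h import *
w=cam("wrist"); cv2.imwrite("pics/w12.png",w["color"][:,:,::-1])
E
```

```text
time_s: 13.75
tcp_pos: [0.5424, 0.1187, 0.1369]
tcp_rot: [[0.247, 0.0, 0.969], [-0.969, 0.0, 0.247], [-0.0, -1.0, 0.0]]
wrist_force: [-1.2, -0.4, -0.2]
opening: 0.064
```

View pics/w12.png

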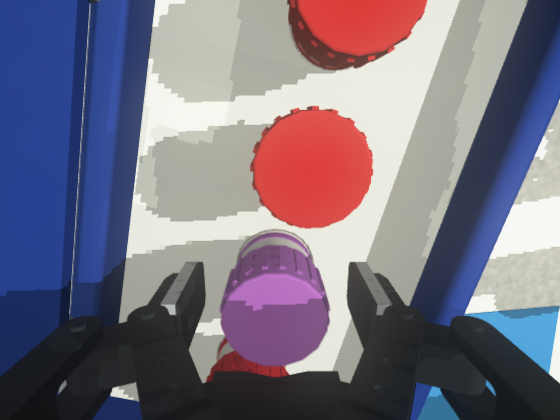

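```bash
python3 -m creep '[[[0,-1,0],[0,0,0],0.25],[[0,-2,0],[0,0,0],0.25],[[0,-3,0],[0,0,0],0.25],[[0,-4,0],[0,0,0],0.25],[[0,-4,0],[0,0,0],0.25],[[0,-4,0],[0,0,0],0.25],[[0,-3,0],[0,0,0],0.25],[[0,-1.5,0],[0,0,0],0.25]]' >/dev/null
python3 - <<'E'
from h import *
t=cam("top"); cv2.imwrite("pics/top13.png",t["color"][:,:,::-1])
s=cam("scene"); cv2.imwrite("pics/scene13.png",s["color"][:,:,::-1])
a=s["color"][:,:,::-1]; cv2.imwrite("pics/sc13.png",cv2.resize(a[70:250,290:460],None,fx=3.3,fy=3.3,interpolation=cv2.INTER_CUBIC))
print(r.sense()["tcp_pos"])
C=np.array([.5703,.1185]); ex=np.array([1,.021]); ey=np.array([-.021,1])
for th in (1.5,1.6,1.7,1.8):
  o=[]
  for b in (0,.04):
    y=.085-.17*np.cos(th)+b*np.sin(th); z=.1505+.17*np.sin(th)+b*np.cos(th)
    X=np.append(C+ey*y,z); u=proj(t,X); o+=list(((u-(100,110))*3.3).round())
    o+=list(((proj(s,np.append(C+ey*y+ex*.14,z))-(290,70))*3.3).round())
  print(th,o)
E
```

```text
[0.54378147 0.11878103 0.36659916]
1.5 [np.float64(111.0), np.float64(268.0), np.float64(509.0), np.float64(204.0), np.float64(42.0), np.float64(269.0), np.float64(548.0), np.float64(179.0)]
1.6 [np.float64(82.0), np.float64(269.0), np.float64(525.0), np.float64(194.0), np.float64(15.0), np.float64(271.0), np.float64(562.0), np.float64(175.0)]
1.7 [np.float64(54.0), np.float64(270.0), np.float64(541.0), np.float64(187.0), np.float64(-9.0), np.float64(273.0), np.float64(575.0), np.float64(173.0)]
1.8 [np.float64(28.0), np.float64(271.0), np.float64(555.0), np.float64(182.0), np.float64(-31.0), np.float64(276.0), np.float64(587.0), np.float64(173.0)]
```

View pics/sc13.png

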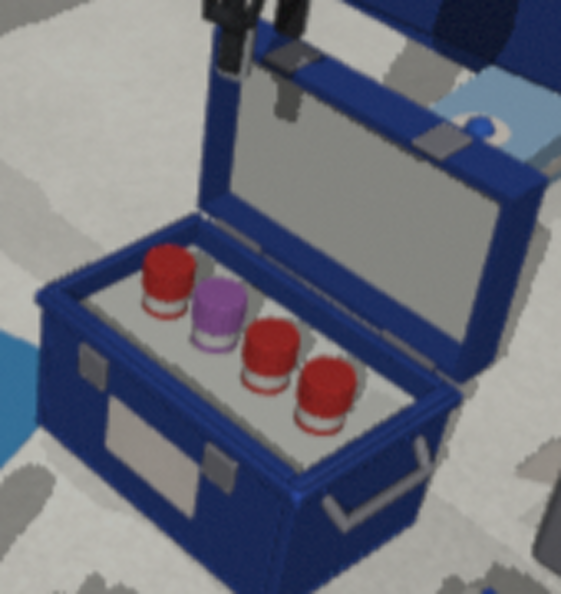

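View pics/top13.png

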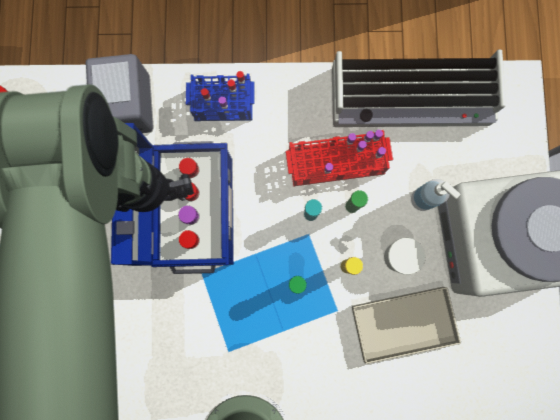

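```bash
python3 -m creep '[[[0,0,0],[0,-0.1,0],1],[[0,0,0],[0,-0.12,0],1],[[0,0,0],[0,-0.12,0],1],[[0,0,0],[0,-0.11,0],1],[[0,0,0],[0,0,0],1],[[0,0,0],[0,0,0],1]]' 
python3 -c "
from h import *
goal((.56,.29,.372),.7,0);print(np.round(r.sense()['q'],2))"
```

```text
time_s: 15.07
tcp_pos: [0.5419, 0.1186, 0.3614]
tcp_rot: [[0.642, -0.001, 0.767], [-0.767, 0.0, 0.642], [-0.001, -1.0, -0.001]]
wrist_force: [-0.2, 0.9, 0.2]
opening: -0.0
t 15.07 tcp [0.5419 0.1186 0.3614] F [-0.2  0.9  0.2] open -0.0
shift cm (tool now) [-11.98  -1.06  12.39] (goal axes) [-11.94  -1.06  12.43] rot [ 0.0006 -0.003  -0.0007]
[0.08 0.29 0.08 1.37 0.   2.53]
```

```bash
python3 -m creep '[[[0,-0.7,0],[0,0,0],1],[[-1.5,-0.4,1.5],[0,0,0],1],[[-2.4,0,2.4],[0,0,0],1],[[-2.5,0,2.6],[0,0,0],1],[[-2.5,0,2.6],[0,0,0],1],[[-2,0,2.2],[0,0,0],1],[[-1,0,1.1],[0,0,0],1],[[0,0,0],[0,0,0],1]]' 
python3 -c "
from h import *
goal((.56,.285,.28),.7,0);print(np.round(r.sense()['q'],2))
a=cam('top')['color'][:,:,::-1];cv2.imwrite('pics/top14.png',a)
a=cam('scene')['color'][:,:,::-1];cv2.imwrite('pics/scene14.png',cv2.resize(a[0:250,250:480],None,fx=2.4,fy=2.4))"
```

```text
time_s: 15.73
tcp_pos: [0.5603, 0.2928, 0.3726]
tcp_rot: [[0.646, -0.0, 0.763], [-0.763, 0.001, 0.646], [-0.001, -1.0, 0.001]]
wrist_force: [-0.6, -0.5, -0.4]
opening: -0.0001
t 15.73 tcp [0.5603 0.2928 0.3726] F [-0.6 -0.5 -0.4] open -0.0001
shift cm (tool now) [ 0.58  9.26 -0.53] (goal axes) [ 0.58  9.26 -0.53] rot [-0.0006  0.0023 -0.0009]
[0.36 0.45 0.35 1.47 0.   2.8 ]
```

View pics/scene14.png

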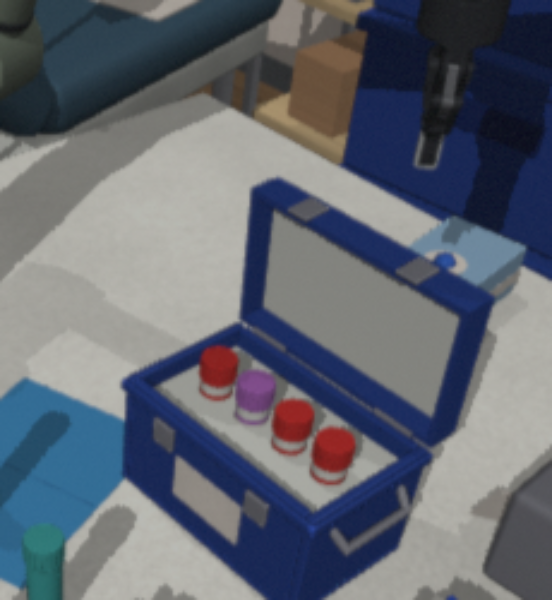

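```bash
python3 -m creep '[[[0,1.5,0],[0,0,0],1],[[0,2.5,0],[0,0,0],1],[[0,2.5,0],[0,0,0],1],[[0,1.7,0],[0,0,0],1],[[0,0.5,0],[0,0,0],1],[[0,0,0],[0,0,0],1]]' |sed -n '2p;4p'
python3 -m creep '[[[0.76,0,-0.65],[0,0,0],1],[[0.76,0,-0.65],[0,0,0],1],[[0.76,0,-0.65],[0,0,0],1],[[0,0,0],[0,0,0],1],[[0,0,0],[0,0,0],1]]' |sed -n '2p;4p'
```

```text
tcp_pos: [0.5599, 0.2879, 0.2852]
wrist_force: [-0.4, 0.8, 0.5]
tcp_pos: [0.5609, 0.2586, 0.2872]
wrist_force: [-0.6, 0.8, 0.2]
```

```bash
python3 -m creep '[[[0.7,-0.15,-0.6],[0,0,0],1],[[0.7,-0.15,-0.6],[0,0,0],1],[[0.7,-0.15,-0.6],[0,0,0],1],[[0.7,-0.15,-0.6],[0,0,0],1],[[0.7,-0.15,-0.6],[0,0,0],1],[[0.7,-0.1,-0.6],[0,0,0],1],[[0,0,0],[0,0,0],1]]' |sed -n '2p;4p'
python3 -c "
from h import *
a=cam('scene')['color'][:,:,::-1];cv2.imwrite('pics/scene15.png',cv2.resize(a[0:250,250:480],None,fx=2.4,fy=2.4))"
```

```text
tcp_pos: [0.5598, 0.202, 0.295]
wrist_force: [1.0, 0.7, -0.5]
```

View pics/scene15.png

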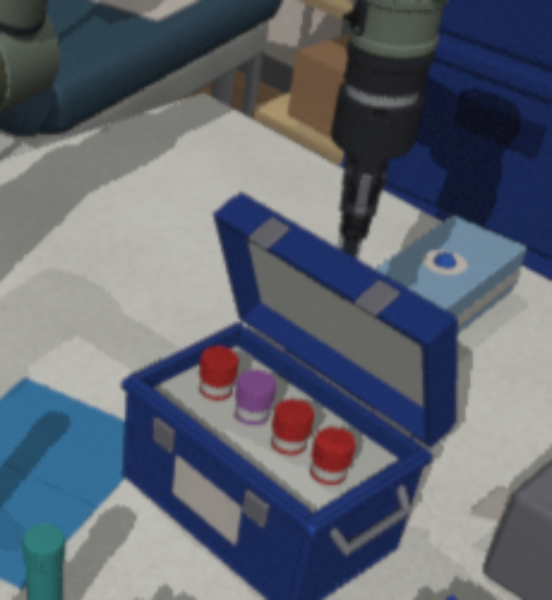

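```bash
python3 -m creep '[[[0.82,0.2,-0.7],[0,0,0],1],[[0.82,0.25,-0.7],[0,0,0],1],[[0.82,0.3,-0.7],[0,0,0],1],[[0.82,0.3,-0.7],[0,0,0],1],[[0,0,0],[0,0,0],1]]' |sed -n '2p;4p'
python3 -m creep '[[[0.7,0.5,-0.6],[0,0,0],1],[[0.7,0.55,-0.6],[0,0,0],1],[[0.7,0.6,-0.6],[0,0,0],1],[[0.7,0.6,-0.6],[0,0,0],1],[[0,0,0],[0,0,0],1]]' |sed -n '2p;4p'
python3 -c "
from h import *
a=cam('scene')['color'][:,:,::-1];cv2.imwrite('pics/scene16.png',cv2.resize(a[0:250,250:480],None,fx=2.4,fy=2.4))"
```

```text
tcp_pos: [0.5591, 0.1585, 0.2832]
wrist_force: [-0.5, 0.5, -0.2]
tcp_pos: [0.5582, 0.1222, 0.2596]
wrist_force: [-0.8, -0.3, -0.6]
```

View pics/scene16.png

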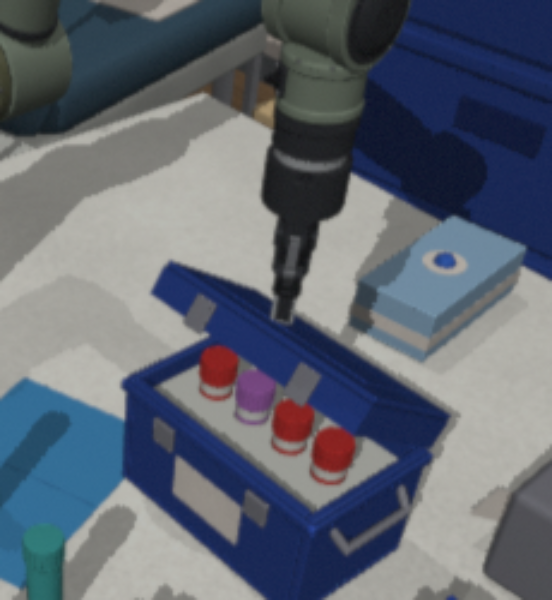

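```bash
python3 -m creep '[[[0.55,0.7,-0.47],[0,0,0],1],[[0.55,0.7,-0.47],[0,0,0],1],[[0.55,0.75,-0.47],[0,0,0],1],[[0.55,0.8,-0.47],[0,0,0],1],[[0,0,0],[0,0,0],1]]' |sed -n '2p;4p'
python3 -m creep '[[[0.35,0.7,-0.3],[0,0,0],1],[[0.35,0.7,-0.3],[0,0,0],1],[[0.3,0.7,-0.25],[0,0,0],1],[[0.2,0.7,-0.17],[0,0,0],1],[[0,0,0],[0,0,0],1],[[0,0,0],[0,0,0],1]]' |sed -n '2p;4p'
python3 -c "
from h import *
a=cam('scene')['color'][:,:,::-1];cv2.imwrite('pics/scene17.png',cv2.resize(a[0:250,250:480],None,fx=2.4,fy=2.4))"
```

```text
tcp_pos: [0.5579, 0.0937, 0.2298]
wrist_force: [0.2, -0.7, -0.5]
tcp_pos: [0.5586, 0.0794, 0.2035]
wrist_force: [-0.3, 0.7, -0.1]
```

View pics/scene17.png

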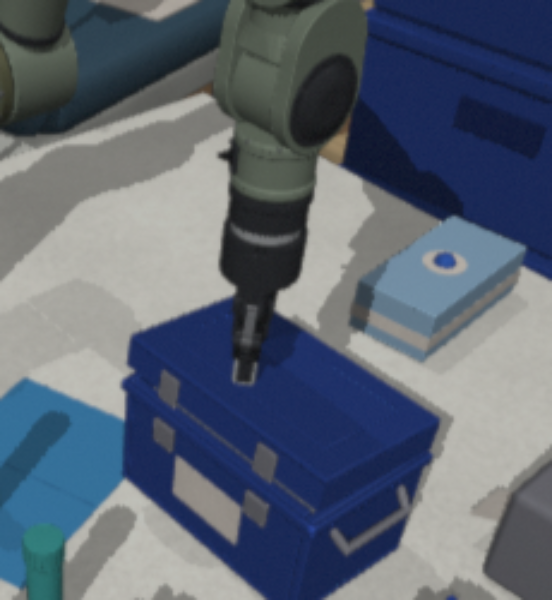

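```bash
for i in 1; do python3 -m creep '[[[0.1,0.5,-0.1],[0,0,0],1],[[0,0.4,0],[0,0,0],1],[[0,0,0],[0,0,0],1],[[0,0,0],[0,0,0],1]]' |sed -n '2p;4p'; done
python3 -m creep '[[[0,0.3,0],[0,0,0],1],[[0,0,0],[0,0,0],1],[[0,0,0],[0,0,0],1]]' |sed -n '2p;4p'
```

```text
tcp_pos: [0.5587, 0.0783, 0.1948]
wrist_force: [0.4, 0.4, -0.3]
tcp_pos: [0.5588, 0.0782, 0.192]
wrist_force: [0.7, 0.5, 0.5]
```

```bash
python3 -m creep '[[[0,0.15,0],[0,0,0],1],[[0,0,0],[0,0,0],1],[[0,0,0],[0,0,0],1]]' |sed -n '2p;4p'
```

```text
tcp_pos: [0.5589, 0.0782, 0.1906]
wrist_force: [0.4, 1.0, 0.4]
```

```bash
python3 -m creep '[[[0,0.1,0],[0,0,0],1],[[0,0,0],[0,0,0],1],[[0,0,0],[0,0,0],1]]' |sed -n '2p;4p'
python3 -m creep '[[[0,0.1,0],[0,0,0],1],[[0,0,0],[0,0,0],1],[[0,0,0],[0,0,0],1]]' |sed -n '2p;4p'
python3 -c "
from h import *
a=cam('scene')['color'][:,:,::-1];cv2.imwrite('pics/scene18.png',cv2.resize(a[110:250,290:440],None,fx=4,fy=4,interpolation=cv2.INTER_CUBIC))"
```

```text
tcp_pos: [0.559, 0.0782, 0.1905]
wrist_force: [-2.4, -0.3, 5.7]
tcp_pos: [0.559, 0.0782, 0.1905]
wrist_force: [-4.6, -0.0, 11.6]
```

View pics/scene18.png

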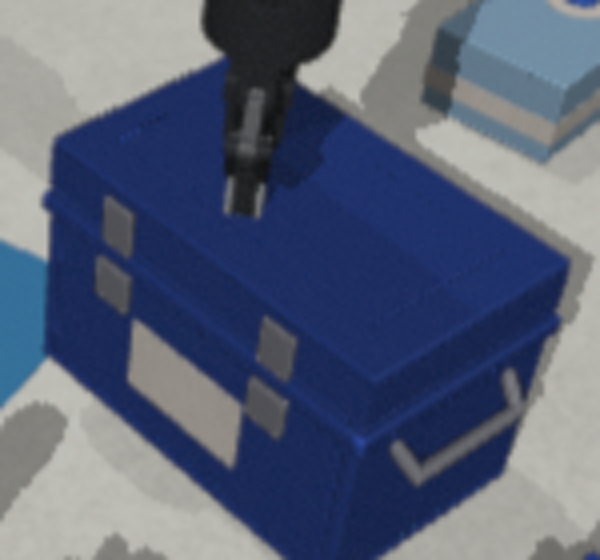

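```bash
python3 -m creep '[[[0,-0.5,0],[0,0,0],1],[[0,-1.5,0],[0,0,0],1],[[0,-3,0],[0,0,0],1],[[0,-3,0],[0,0,0],1],[[0,-2,0],[0,0,0],1],[[0,-0.5,0],[0,0,0],1],[[0,0,0],[0,0,0],1],[[0,0,0],[0,0,0],1]]' |sed -n '1,2p;4p'
python3 - <<'E'
from h import *
a=cam('top');cv2.imwrite('pics/top19.png',a["color"][:,:,::-1])
a=cam('scene');cv2.imwrite('pics/scene19.png',a["color"][:,:,::-1])
cv2.imwrite('pics/scene19c.png',cv2.resize(a["color"][110:250,290:440,::-1],None,fx=4,fy=4,interpolation=cv2.INTER_CUBIC))
C=np.array([.5703,.1185]); ex=np.array([1,.021]); ey=np.array([-.021,1])
for th in (0,.03,.06):
  for sx in(-.14,.14):
    X=np.append(C+ex*sx+ey*(.085-.17*np.cos(th)+.04*np.sin(th)),.1505+.17*np.sin(th)+.04*np.cos(th)); print(th,((proj(a,X)-(290,110))*4).round())
E
```

```text
time_s: 21.28
tcp_pos: [0.5586, 0.0782, 0.2928]
wrist_force: [0.0, 0.2, -0.0]
0 [ 50. 137.]
0 [374. 383.]
0.03 [ 52. 130.]
0.03 [377. 376.]
0.06 [ 54. 123.]
0.06 [381. 368.]
```

View pics/scene19c.png

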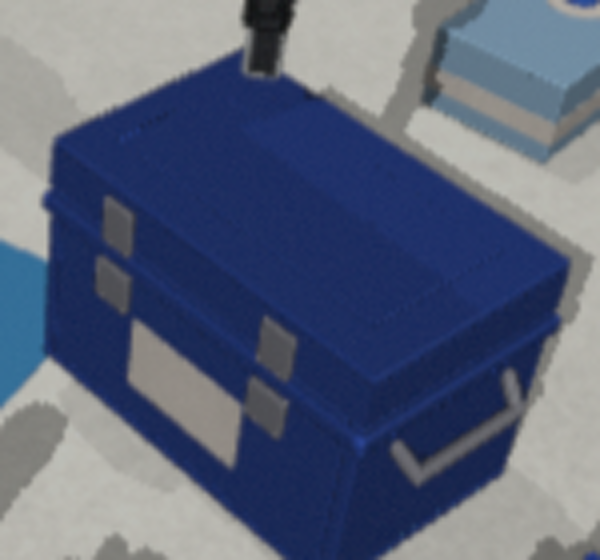

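View pics/scene19.png

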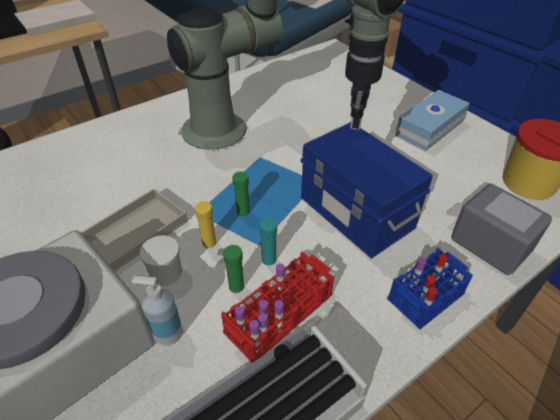

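The lid corners are at crop (52,137) and (374,382). With the lid shut they should be at (50,137) and (374,383), so it is shut. The other things stand where they were and the robot touches nothing.

```bash
python3 -c "
from station import r
print(r.hand_in())"
```

```text
the job is handed in; nothing more can be done
None
```

The lilac-capped canister is packed in the free bore, the lid is shut, and I handed the job in at about 21 s of the 69 s allowed; no verdict was reported.

- **Insertion:** I tilted the canister about 15°, put the low edge of the foot into the mouth and straightened it about that edge. I then slid it down with at most about 3 N on the wrist. It met the pad at TCP z 0.138 m, the height worked out for fully home, with 4 N. After release its cap stood level with the red ones.
- **Lid:** I pushed it over from behind, then down. It stopped hard with its top at 0.1905 m and the force rising to 11.6 N. Its corners in the last picture lie within about half a pixel of where a shut lid's should be.
- **Surroundings:** In the last scene picture the look-alikes, rack, tub and hand rub stand where they were. The wrist force read about 0 N, with the gripper 10 cm above the lid. The packed canisters were last seen in place just before the lid closed.
- **What disagreed:** Contact put the bore about 1 mm further along +y than the cameras did; I allowed for this while straightening. I also turned the grip 0.23 rad in yaw before inserting, because the last joint would otherwise have passed its limit when the canister was upright.

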